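# Unlock a chromatography column, draw it from its holder and hold it aslant

### The arm

A 7-joint arm with a two-finger parallel gripper is mounted at the origin on the work surface; the furniture and walls round the work are solid. World frame = base frame: x ahead of the robot, y to its left, z up, the work surface at z = 0. Lengths are in mm, angles in rad, forces in N, time in s.
With the tool pointing down it reaches from about 425 to 925 mm from the base axis. Payload 6.8 kg.
Tool frame: the origin (TCP) lies midway between the tips of the shut fingers; the grasp point (between the pads) lies manip.grasp_offset behind it (manip.grasp_offset is the distance from the TCP to the grasp point, in mm); z points along the fingers, y is the line along which they close (so a half turn about z gives the same grasp; the last joint's range is limited). The gripper opens to 85 mm and grips with 20 to 120 N. Pads are 22 mm wide; open, the fingers measure 114 mm over their backs; the gripper's body (76 mm by 85 mm) begins 54 mm behind the grasp point. The pads swing forward as they close: fully open they stand 13 mm farther back than shut.
Start: joints at [1.215, 0.477, 0.022, 1.555, -0.011, 1.109, -0.083], TCP at [165.567, -654.397, 231.308] pointing down, gripper open.
Joint ranges: [-2.96, 2.96], [-0.34, 2.1], [-1.41, 1.46], [0.24, 2.44], [-1.37, 4.51], [0.17, 1.92], [-2.96, 2.96]. Speed limits (rad/s): [2.39, 2.39, 3.14, 3.14, 3.14, 3.14, 3.14].

### API

Orientations are given as a rotation vector (axis times angle).
In Python, from bench import manip gives the robot as it stands.
- The arm moves only by the tool apply_moves, never from a script. Its argument "motion" is one flat list of numbers, 7 for each row, row after row: the turn, a rotation vector about the world's x, y, z in units of 30 degrees (1.0 is 30 degrees), then the shift along the world's x, y, z in units of 0.6 m (1.0 is 0.6 m), then the opening, from 0 (shut) to 1 (fully open). A call has 1 to 10 rows; each row is the pose to reach, as a shift and turn from the pose commanded when the call began; what a row does not reach only later rows make up. A row lasts 1/8 s, in which the tool goes at most 62.5 mm and 10.7 degrees, less where a joint would pass 70% of its speed; a pose out of reach is approached as far as the arm can. A call with a number of a shift or a turn outside -1 to 1 is refused whole. A call with a gripper value outside its range is refused whole. The fingers move at their own pace and stop on an object; "squeeze" is the grip in N (left out, the last holds). Time passes only in rows, so rows that repeat a pose let the fingers close. It gives the time, the measured TCP pose, the force, the opening and the grip force at its end, in the units of the state.
- manip.get_state(): the state, without advancing time (a new reading comes with each control period).
- manip.camera(name): name is "side" or "top" or "wrist"; returns (picture, depth): 480x640x3 uint8, red, green, blue; 480x640 float32, mm along the optical axis (not along the pixel's ray), 0 where there is no reading.
- manip.camera_info(name): a dict with "fovy" (degrees; the focal length in pixels is half the picture's height over the tangent of half this angle, whatever the lens; pixels are square), "cx", "cy" (the principal point, pixels), "cam_to_world" (4x4, takes a point from camera to world coordinates). Camera axes: x right, y up, looking along -z (the intrinsics and any distortion apply to the point x, -y, -z); pixel columns grow to the right and rows downward; lengths in mm; the calibration is good to about 2 mm. The wrist camera is an equidistant fisheye: a pixel r from the principal point sees the ray r / f radians off the axis. A picture is of the moment at which its call begins: read the wrist's pose just before it. camera_info takes no time and is no camera call; for the wrist camera it gives the pose at the moment of the call.
- manip.hand_in(): hands the job in; it is judged then, once.
Trained networks look in the newest picture that a camera, given by its name, has taken for a name from the list of things; names that differ only in an ending like _2 or _b are one class to them, and where a whole thing is asked for, a point or a joint stands for the part that bears it (a point fixed in the world has none). Each returns a list of dicts, best first, with "confidence" (0 to 1); they miss things now and then, are a little off and sometimes report something else, mostly with a low value. They report only what shows in the picture. A call takes as long as a camera call. They do not tell look-alikes from the thing itself.
- manip.search_frame(camera, target): "bbox" ([left, top, right, bottom] in pixels, round what is visible of it).
- manip.mark_of(camera, target): "uv" ([column, row] in pixels: a listed point, or the origin of a listed thing).
The state is a dict: "time": time; "joints": joint angles; "joint_velocities": joint speeds; "joint_efforts": joint torques, N m; "tool_pos": TCP position; "eef_rot": TCP orientation; "contact_force": force on the tool from outside, world axes, zero at the start; "wrist_torque": the same for the moment, N m; "grip_width": opening from 0.0 (shut) to 1.0 (fully open); "gripper_force": force on a finger pad.
Only numpy, scipy, OpenCV 4.12 (cv2) and the standard library are available. Lean on these libraries where they do the work, as an engineer would, in place of code of your own. Each camera call takes 0.05 s, during which the arm holds its last target. There are 200 camera calls.

### The job

Free the steel chromatography column from its bench holder: pull the knobbed locking pin straight up out of its bore and leave it hanging in the open notch at the side of the holder, seated on its collar. Then take the column by its tube, draw it endways out of the socket, raise it at least 25 cm above the bench and turn it to slant about 45 degrees, with the end that was in the socket pointing down. Finish while still holding it there, quite still; leave the other things where they are.

Things in the scene. Friction and masses are not known exactly. Their poses are not given: they have to be found in the camera images.
- holder: Fixed aluminium bench holder; origin on the bench under the centre of its 66 x 66 x 8 mm foot, axes level and upright. On a pedestal a socket block (x -22 to 24, y -22 to 24, z 59 to 94.5 mm) grips the column's end. A level beam (14 mm wide, top z 41 mm) runs under the column to y -152 mm. A notched tongue sticks out of the block's +x side to x 64 mm, y -22 to 22 mm, top z 94.5 mm.
- socket (a point): Open end of the block's roofed square channel (22 mm wide, 18.5 mm high), at holder x 0, y -22, z 75 mm; axes as the holder's. The column's end fitting lies 34 mm deep in it with about 2 mm play at each side; it comes out only endways, towards the holder's -y, and is clear after 36 mm.
- saddle (a point): Saddle at the end of the beam under the column's free end: this point on its bearing surface, holder x 0, y -144.5, z 67 mm. 28 mm wide, 15 mm long, with two cheeks 8 mm high either side of the column; open above.
- bore (a point): Mouth of the locking pin's upright 9 x 9 mm bore in the roof of the socket block (holder x 9, y -9.5, z 94.5 mm); axes as the holder's.
- notch (a point): Parking place in the notch, on top of the tongue (holder x 48, y 0, z 94.5 mm); axes as the holder's. The notch is a slot 12 mm wide right through the 9 mm thick tongue, along x from 12 mm on the -x side of this point to its open end 16 mm on the +x side. The parked pin hangs upright, shank within 10 mm of this point along x, collar on the tongue.
- pin_knob (a point): Centre of the round knob of the loose locking pin (knob 22 mm diameter, 21 mm high; pin 40 to 65 g). The knob centre is 26.5 mm above the underside of the collar; a 10 mm stem joins knob and collar. Own z axis along the pin, upwards as it stands. At the start the pin stands in the bore with its collar on the block and blocks the column.
- pin_collar (a point): Centre of the underside of the pin's collar (22 mm diameter, 4 mm thick). Below it the plain shank, 7 mm diameter and 34 mm long. Same axes as the knob.
- column_mid (a point): Centre of the loose steel column (130 to 210 g) on its axis: a tube 9.6 mm in diameter with a hexagonal fitting (16 x 18 mm, 18 mm long) at each end, 177 mm in all. Own y axis along the tube from the socket end to the free end. At the start it lies level, 75 mm above the bench, 70 mm towards the holder's -y from its origin; the tube is bare 45 mm either side of this point.
- cap: Bystander: screw cap, 30 mm diameter, 16 mm high, origin under its centre.
- filter: Bystander: disc-shaped syringe filter, 25 mm diameter, 24 mm high, origin under its centre.
- spanner: Bystander: flat double-ended spanner, 19 x 124 x 4 mm, origin under its centre.
- beaker: Bystander: small beaker, 46 mm diameter, 58 mm high, origin under its centre.
- small_cap: Bystander: another screw cap, 30 mm diameter, 16 mm high, behind the holder, origin under its centre.
- amber_bottle: Bystander: brown bottle, 87 mm diameter, 164 mm high, at the back, origin under its centre.
Mind the look-alikes: they are no part of the job. What is shaped like the part that bears column_mid but green is not meant. Of the things that look like the part that bears pin_knob, the smaller one is meant.

How it is judged:
By the outcome, as a careful person would: the job done as asked, in the order asked, and still so for the second after the job is handed in, while the arm keeps its last pose, push and grip.
It also fails if it takes over 51 s, if anything falls off the work surface, if the arm or the gripper's body presses on something with over 40 N, if the wrist force passes 120 N, or if a joint passes its speed limit or range.

## Working session

There is one attempt and no reset: what is moved stays moved. The work goes in short steps, Python scripts to look and compute and a tool call to move; the robot and the scene stay as the last step left them, time stands still between calls to the robot, and variables do not carry over. Pictures are saved under pics/ and viewed, at most 10 in all, crops included, and the job is handed in when it is done.

Besides the shell and the picture viewer there is one more tool, called in YAML: its name, and indented under it one key for each argument. apply_moves: Moves the arm, as the interface text tells. Its arguments: {"type":"object","properties":{"motion":{"type":"array"},"squeeze":{"type":"number"}},"required":["motion"]}

```bash
mkdir -p pics; ls
cat > h.py <<'E'
import numpy as np, cv2
from bench import manip
from scipy.spatial.transform import Rotation as R
def ray(name,uv):
    i=manip.camera_info(name); f=240/np.tan(np.radians(i["fovy"]/2))
    d=np.array([uv[0]-i["cx"],uv[1]-i["cy"]])
    if name=="wrist":
        r=np.hypot(*d); t=r/f; v=np.array([*(d/max(r,1e-9)*np.sin(t)),np.cos(t)])
    else: v=np.array([d[0]/f,d[1]/f,1.])
    M=np.array(i["cam_to_world"]); return M[:3,3],M[:3,:3]@(v*[1,-1,-1]), v[2]
def at_depth(name,uv,dep):
    o,d,c=ray(name,uv); return o+d/c*dep
def at_z(name,uv,z):
    o,d,c=ray(name,uv); return o+d*(z-o[2])/d[2]
E
python3 - <<'E'
from h import *
print(manip.grasp_offset); print(manip.get_state())
ims=[]
for n in ["side","top","wrist"]:
    p,d=manip.camera(n); ims.append(cv2.cvtColor(p,cv2.COLOR_RGB2BGR)); np.save(f"pics/{n}0.npy",d); i=manip.camera_info(n);print(n,i)
    cv2.imwrite(f"pics/{n}0.png",ims[-1])
    for t in ["holder","bore","notch","socket","saddle","pin_knob","pin_collar","column_mid"]:
        for r in manip.mark_of(n,t)[:3]:
            u=r["uv"]; x,y=int(round(u[0])),int(round(u[1]))
            dep=d[y,x] if 0<=x<640 and 0<=y<480 else 0
            print(n,t,round(r["confidence"],2),np.round(u),np.round(at_depth(n,u,dep)) if dep else None)
cv2.imwrite("pics/a.png",cv2.resize(np.vstack(ims[:2]),(800,1200))[:600]); cv2.imwrite("pics/b.png",cv2.resize(ims[1],(800,600)))
E
```

```text
pics
18.700000000000003
{'time': 0.0, 'joints': array([ 1.21490246,  0.47779694,  0.02233567,  1.55646252, -0.0115203 ,
        1.10929976, -0.08311992]), 'joint_velocities': array([-5.27944748e-04,  2.39129641e-05, -3.45905627e-04,  1.99066960e-04,
       -8.24067303e-04, -7.82113747e-04,  7.48316693e-04]), 'joint_efforts': array([ 4.36832543e-04, -5.96453118e+01,  1.60778023e+00, -2.81192797e+01,
        1.24076981e-02,  9.36728407e-03, -1.29799949e-05]), 'tool_pos': array([ 165.40055726, -653.80352284,  230.323077  ]), 'eef_rot': array([-3.11571912e+00, -3.88009354e-01,  5.38142446e-04]), 'contact_force': array([ 0.38943791,  0.98812847, -0.05342295]), 'wrist_torque': array([-0.04250192, -0.0098449 ,  0.01674818]), 'gripper_force': 0.0, 'grip_width': 0.9964068934393635}
side {'fovy': 43.71089482936364, 'cx': 313.3836378456105, 'cy': 247.50037302944745, 'cam_to_world': array([[-9.98414811e-01, -4.44387772e-02,  3.45406992e-02,
         4.35739059e+02],
       [ 5.56249009e-02, -6.85441462e-01,  7.25999912e-01,
         5.46389879e+02],
       [-8.58692098e-03,  7.26770388e-01,  6.8
[... 1798 characters left out ...]
 pin_collar 0.6 [314. 316.] [ 265. -238.   94.]
top column_mid 0.92 [376. 349.] [ 197. -355.    8.]
top column_mid 0.72 [374. 202.] [ 468. -344.   77.]
wrist {'fovy': 65.70646984690485, 'cx': 323.06724767684767, 'cy': 243.08440969898567, 'cam_to_world': array([[ 2.45925280e-01,  9.36184137e-01,  2.51157357e-01,
         2.27780211e+02],
       [-9.69288764e-01,  2.37585045e-01,  6.35030590e-02,
        -6.38283796e+02],
       [-2.20675506e-04, -2.59061012e-01,  9.65860934e-01,
         3.73844820e+02],
       [ 0.00000000e+00,  0.00000000e+00,  0.00000000e+00,
         1.00000000e+00]])}
wrist pin_collar 0.7 [ 0. 60.] [ 265. -244.   53.]
wrist column_mid 0.71 [ 75. 124.] [ 199. -356.    9.]
```

Run:
```python
import cv2,numpy as np
t=cv2.imread("pics/top0.png");s=cv2.imread("pics/side0.png")
a=cv2.resize(t[130:390,230:500],None,fx=1.48,fy=2*1.15) if 0 else cv2.resize(t[120:400,250:450],(400,560))
b=cv2.resize(s[160:300,220:440],None,fx=1.8,fy=1.8)
c=np.zeros((560,800,3),np.uint8);c[:,:400]=a;c[:b.shape[0],400:400+b.shape[1]]=b[:, :400]
cv2.imwrite("pics/c.png",c)
```

```text
(no output)
```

View pics/b.png

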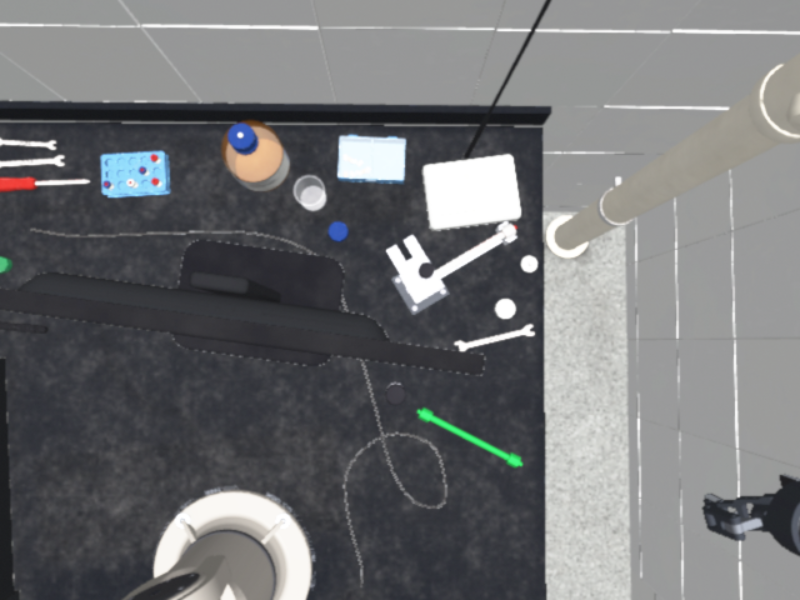

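View pics/c.png

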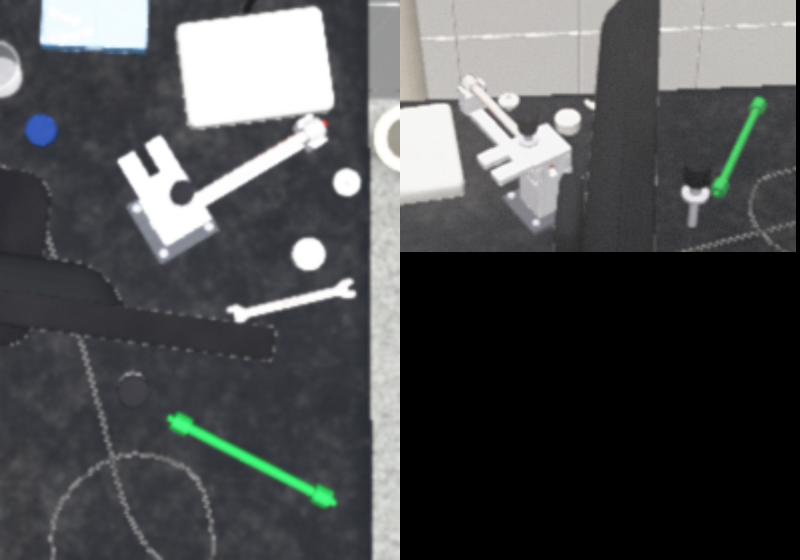

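Top view (640x480 pixels): there are two pins. The one at (341,217) is in the holder's bore, small and meant. The one at (317,316) is larger and stands alone, a look-alike. There are also two columns. The steel one at (374,202) lies in the holder and is meant; the green one at (376,349) is a look-alike. A monitor stands between the base and the holder, so I'll measure that obstacle and fit the holder's pose.

Run:
```python
from h import *
def cloud(n):
    d=np.load(f"pics/{n}0.npy");i=manip.camera_info(n);f=240/np.tan(np.radians(i["fovy"]/2))
    v,u=np.mgrid[:480,:640];c=np.stack([(u-i["cx"])/f*d,-(v-i["cy"])/f*d,-d],-1)
    M=np.array(i["cam_to_world"]);p=c@M[:3,:3].T+M[:3,3];p[d==0]=np.nan;return p
T=cloud("top");S=cloud("side")
for n,P in(("top",T),("side",S)):
    np.save(f"pics/{n}P.npy",P)
# monitor: tall things
for n,P in(("top",T),("side",S)):
    m=(P[...,2]>180)&(P[...,0]>150)&(P[...,0]<600)&(P[...,1]>-560)&(P[...,1]<250)
    q=P[m];print(n,len(q))
    for y in range(-560,250,60):
        s=q[(q[:,1]>=y)&(q[:,1]<y+60)]
        if len(s)>10: print(y,np.round(np.percentile(s,[1,50,99],axis=0)).tolist())
# holder top plane z~94.5 and column
q=T[(T[...,0]>370)&(T[...,0]<530)&(T[...,1]>-420)&(T[...,1]<-220)]
q=q.reshape(-1,3)
print(np.histogram(q[:,2],bins=np.arange(-10,180,10)))
s=q[(q[:,2]>86)&(q[:,2]<104)];print("block",len(s),s.mean(0),cv2.minAreaRect(s[:,:2].astype(np.float32)))
k=q[(q[:,2]>115)&(q[:,2]<145)];print("knob",len(k),k.mean(0),k.min(0),k.max(0))
c=q[(q[:,2]>70)&(q[:,2]<86)];c=c[(c[:,0]>445)|(c[:,1]<-310)];l=cv2.fitLine(c[:,:2].astype(np.float32),cv2.DIST_HUBER,0,.01,.01).ravel();print("col",len(c),l,np.degrees(np.arctan2(l[1],l[0])))
```

```text
top 12981
-380 [[307.0, -328.0, 375.0], [319.0, -323.0, 379.0], [328.0, -320.0, 382.0]]
-320 [[310.0, -319.0, 377.0], [322.0, -290.0, 380.0], [336.0, -260.0, 383.0]]
-260 [[317.0, -259.0, 295.0], [334.0, -222.0, 379.0], [368.0, -200.0, 383.0]]
-200 [[325.0, -199.0, 300.0], [349.0, -170.0, 377.0], [376.0, -141.0, 383.0]]
-140 [[334.0, -139.0, 300.0], [357.0, -110.0, 377.0], [384.0, -81.0, 382.0]]
-80 [[342.0, -79.0, 191.0], [373.0, -50.0, 325.0], [416.0, -21.0, 382.0]]
-20 [[349.0, -19.0, 251.0], [375.0, 6.0, 329.0], [418.0, 39.0, 382.0]]
40 [[358.0, 41.0, 300.0], [380.0, 70.0, 377.0], [407.0, 99.0, 383.0]]
100 [[365.0, 100.0, 301.0], [388.0, 127.0, 377.0], [414.0, 157.0, 383.0]]
160 [[393.0, 160.0, 308.0], [397.0, 164.0, 318.0], [406.0, 170.0, 325.0]]
side 12110
-380 [[309.0, -326.0, 379.0], [319.0, -323.0, 380.0], [327.0, -320.0, 382.0]]
-320 [[310.0, -320.0, 378.0], [322.0, -289.0, 380.0], [334.0, -261.0, 382.0]]
-260 [[317.0, -259.0, 314.0], [331.0, -226.0, 380.0], [362.0, -201.0, 382.0]]
-200 [[326.0, -199.0, 300.0], [351.0, -169.0, 330.0], [376.0, -140.0, 382.0]]
-140 [[334.0, -
[... 409 characters left out ...]
 219.0, 382.0]]
220 [[379.0, 220.0, 377.0], [391.0, 235.0, 380.0], [403.0, 250.0, 382.0]]
(array([2761, 3290,  334,  434,  102,   89,   13,   42,  326,  174,  998,
          1,    6,   33,   97,    0,    0,    0]), array([-10,   0,  10,  20,  30,  40,  50,  60,  70,  80,  90, 100, 110,
       120, 130, 140, 150, 160, 170]))
block 1014 [ 439.47920619 -266.08489517   94.53707972] ((442.3974914550781, -266.0716247558594), (86.30337524414062, 45.97634506225586), 30.824127197265625)
knob 135 [ 436.69896837 -280.94874635  130.59752434] [ 426.68979403 -290.99436232  116.12545751] [ 447.3929764  -270.69663422  137.16291831]
col 431 [   0.5169229    -0.85603195  475.70752    -362.49457   ] -58.873924
```

Run:
```python
from h import *
print([a for a in dir(manip) if a[0]!='_'])
T=np.load("pics/topP.npy");S=np.load("pics/sideP.npy")
for n,P in(("top",T),("side",S)):
    q=P.reshape(-1,3);q=q[~np.isnan(q[:,0])]
    q=q[(q[:,0]>100)&(q[:,0]<750)&(q[:,1]<-380)&(q[:,1]>-760)&(q[:,2]>30)]
    h,xe,ye=np.histogram2d(q[:,0],q[:,1],bins=[np.arange(100,751,50),np.arange(-760,-379,40)])
    print(n);
    for i in range(len(xe)-1):
        row=[]
        for j in range(len(ye)-1):
            s=q[(q[:,0]>=xe[i])&(q[:,0]<xe[i]+50)&(q[:,1]>=ye[j])&(q[:,1]<ye[j]+40)]
            row.append(int(np.percentile(s[:,2],98)) if len(s)>5 else 0)
        print(xe[i],row)
r=R.from_rotvec(manip.get_state()["eef_rot"]).as_matrix();print(r.round(3))
q=manip.get_state()["joints"]
F=R.from_euler("ZYZYZYZ"[:3],q[:3])*R.from_euler("YZY",q[3:6])*R.from_euler("Z",q[6])
print((R.from_matrix(r)*F.inv()).as_rotvec(), F.as_matrix().round(3))
i=manip.camera_info("side");
```

```text
['IKError', 'camera', 'camera_info', 'get_state', 'grasp_offset', 'hand_in', 'mark_of', 'search_frame']
top
100 [0, 0, 0, 405, 350, 0, 0, 0, 0]
150 [0, 280, 378, 406, 350, 0, 0, 0, 0]
200 [0, 0, 374, 0, 0, 0, 0, 0, 0]
250 [0, 0, 0, 0, 0, 0, 0, 0, 0]
300 [0, 0, 0, 0, 0, 0, 0, 0, 0]
350 [0, 0, 0, 0, 0, 0, 0, 0, 0]
400 [0, 0, 0, 0, 0, 0, 0, 0, 0]
450 [0, 0, 0, 0, 0, 0, 0, 0, 85]
500 [0, 0, 0, 0, 0, 0, 0, 0, 84]
550 [216, 300, 375, 0, 0, 0, 0, 0, 33]
600 [0, 0, 358, 0, 0, 0, 0, 0, 32]
650 [260, 317, 376, 381, 380, 381, 380, 379, 378]
700 [0, 0, 0, 0, 0, 0, 0, 0, 0]
side
100 [0, 0, 0, 396, 348, 0, 0, 0, 0]
150 [319, 336, 377, 398, 347, 0, 0, 0, 0]
200 [0, 0, 389, 0, 0, 0, 0, 0, 0]
250 [0, 0, 0, 0, 0, 0, 0, 0, 0]
300 [0, 0, 0, 0, 0, 0, 0, 0, 0]
350 [0, 0, 0, 0, 0, 0, 0, 0, 0]
400 [0, 0, 0, 0, 0, 0, 0, 0, 0]
450 [0, 0, 0, 0, 0, 0, 0, 0, 83]
500 [0, 0, 0, 0, 0, 0, 0, 0, 84]
550 [0, 375, 391, 0, 0, 0, 0, 0, 31]
600 [0, 233, 391, 0, 0, 0, 0, 0, 0]
650 [365, 380, 393, 409, 424, 440, 455, 470, 485]
700 [0, 0, 0, 0, 0, 0, 0, 0, 0]
[[ 0.969  0.245  0.   ]
 [ 0.245 -0.969  0.   ]
 [ 0.    -0.    -1.   ]]
[-1.37538862e-05  7.46010827e-16  2.06633986e+00] [[-0.245 -0.969  0.   ]
 [-0.969  0.245 -0.   ]
 [ 0.    -0.    -1.   ]]
```

View pics/side0.png

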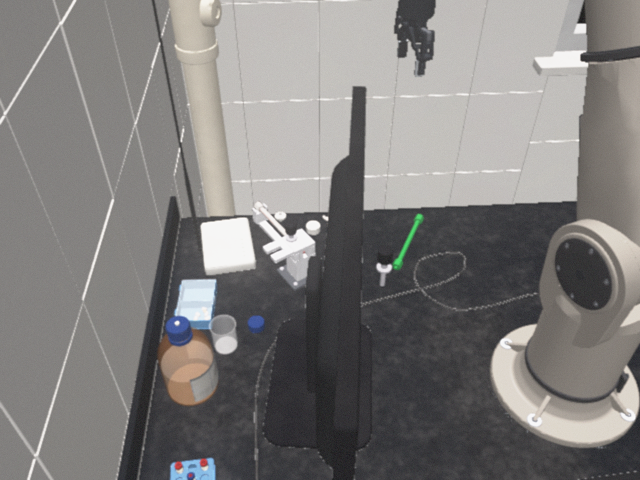

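apply_moves:
  motion: [0,0,0,0.1,0.05,0.1,1,0,0,0.3,0.15,0.1,0.2,1,0,0,0.6,0.15,0.15,0.3,1,0,0,0.6,0.15,0.15,0.3,1]

```text
time: 1.85
tool_pos: [257.1, -563.5, 414.7]
eef_rot: [3.013, 0.876, 0.002]
contact_force: [-0.3, -1.0, 0.9]
grip_width: 0.998
gripper_force: 0.0
```

```bash
cat > log.py <<'E'
from h import *
import json
s=manip.get_state(); f=open("log.txt","a"); f.write(json.dumps([list(s["joints"]),list(s["tool_pos"]),list(s["eef_rot"])])+"\n"); print(s["time"],s["joints"].round(3),s["tool_pos"].round(1),s["eef_rot"].round(3),s["contact_force"].round(1),s["grip_width"])
E
python3 log.py
```

```text
1.85 [ 1.094  0.278 -0.068  1.434  0.019  1.427  0.021] [ 257.1 -563.5  414.7] [3.013e+00 8.760e-01 2.000e-03] [-0.3 -1.   0.9] 0.9978369721547332
```

apply_moves:
  motion: [0.3,0,0,0,0,0.0,1,0.6,0.2,0.3,-0.05,0.0,0.05,1,0.9,0.5,0.6,-0.1,0.0,0.1,1,0.9,0.5,0.6,-0.1,0.0,0.1,1]

```text
time: 2.35
tool_pos: [202.7, -560.4, 451.1]
eef_rot: [-2.582, -1.046, 0.115]
contact_force: [1.3, -1.2, -2.1]
grip_width: 0.999
gripper_force: 0.0
```

```bash
python3 log.py
```

```text
2.35 [ 0.793  0.472  0.499  1.191 -0.112  1.876  0.467] [ 202.7 -560.4  451.1] [-2.582 -1.046  0.115] [ 1.3 -1.2 -2.1] 0.998909501209014
```

apply_moves:
  motion: [0,-0.3,0,0.05,0,0.0,1,-0.3,-0.6,0,0.1,0.1,0.0,1,-0.5,-0.9,0,0.1,0.15,0.0,1,-0.5,-0.9,0,0.1,0.15,0.0,1]

```text
time: 2.85
tool_pos: [262.4, -465.8, 453.1]
eef_rot: [2.794, 1.204, 0.392]
contact_force: [-0.7, -0.5, 1.4]
grip_width: 1.004
gripper_force: 0.0
```

```bash
python3 log.py
python3 - <<'E'
from h import *
import json
from scipy.optimize import least_squares
D=[json.loads(l) for l in open("log.txt")]
D.append([[ 1.21490246,  0.47779694,  0.02233567,  1.55646252, -0.0115203 ,1.10929976, -0.08311992],[165.40,-653.80,230.32],[-3.1157,-.38801,.000538]])
rz=lambda a:R.from_euler("z",a); ry=lambda a:R.from_euler("y",a)
def fk(p,q):
    b,t,h,L1,e1,e2,L2,w,L3,x0,y0=p
    r=rz(b+q[0]);P=np.array([x0,y0,h])
    r=r*ry(q[1])*rz(q[2]);P=P+r.apply([e1,0,L1])
    r=r*ry(q[3])*rz(q[4]);P=P+r.apply([e2,0,L2])
    r=r*ry(q[5]);P=P+r.apply([w,0,0]);r=r*rz(q[6]+t);P=P+r.apply([0,0,L3]);return P,r
def res(p):
    o=[]
    for q,x,v in D:
        P,r=fk(p,q);o+=list((P-x)/100)+list((r.inv()*R.from_rotvec(v)).as_rotvec()*3)
    return np.array(o+list((p[4:6])/2000)+[p[7]/2000,p[9]/300,p[10]/300,(p[2]-330)/3000])
best=None
for t in(0,1.6,3.1,-1.6):
    s=least_squares(res,[-2.54,t,330,400,0,0,400,0,300,0,0])
    if best is None or s.cost<best.cost:best=s
print(best.cost,best.x.round(2));np.save("kin.npy",best.x)
for q,x,v in D:
    P,r=fk(best.x,q);print((P-x).round(1),(r.inv()*R.from_rotvec(v)).as_rotvec().round(3))
E
```

```text
2.85 [ 0.69   0.05   0.428  1.653 -0.279  1.363  0.407] [ 262.4 -465.8  453.1] [2.794 1.204 0.392] [-0.7 -0.5  1.4] 1.0038645206393193
6.123909941364795 [  -2.39    1.14  -36.32  207.    241.42 -301.78  274.53  185.22  -52.84
   68.64 -151.22]
[-97.8   4.9  -5.2] [-0.     0.002  0.053]
[ -9.4 -13.2   0.8] [ 0.035 -0.161 -0.325]
[ -9.7 -16.5  -1.8] [-0.111  0.508 -0.416]
[109.3  41.6   6.6] [-0.     0.     0.689]
```

```bash
cat > kin.py <<'E'
from h import *
import json,itertools
from scipy.optimize import least_squares
rz=lambda a:R.from_euler("z",a); ry=lambda a:R.from_euler("y",a)
def fk(p,q,sg,full=False):
    b,t,h,L1,e1,e2,L2,w,L3,x0,y0=p; q=np.array(q)*sg
    r=rz(b+q[0]);P=np.array([x0,y0,h]);pts=[P]
    r=r*ry(q[1])*rz(q[2]);P=P+r.apply([e1,0,L1]);pts.append(P)
    r=r*ry(q[3])*rz(q[4]);P=P+r.apply([e2,0,L2]);pts.append(P)
    r=r*ry(q[5]);P=P+r.apply([w,0,0]);pts.append(P);r=r*rz(q[6]+t);P=P+r.apply([0,0,L3]);pts.append(P)
    return (pts,r) if full else (P,r)
def data():
    D=[json.loads(l) for l in open("log.txt")]
    D.append([[ 1.21490246,  0.47779694,  0.02233567,  1.55646252, -0.0115203 ,1.10929976, -0.08311992],[165.40,-653.80,230.32],[-3.1157,-.38801,.000538]]);return D
E
cat > fit.py <<'E'
from kin import *
D=data()
def res(p,sg):
    o=[]
    for q,x,v in D:
        P,r=fk(p,q,sg);o+=list((P-x)/100)+list((r.inv()*R.from_rotvec(v)).as_rotvec()*3)
    return np.array(o+list((p[4:6])/2000)+[p[7]/2000,p[9]/300,p[10]/300,(p[2]-330)/3000])
out=[]
for s in itertools.product([1,-1],repeat=3):
  sg=np.array([-1,1,s[0],1,s[1],1,s[2]])
  for t in(0,1.6,3.1,-1.6):
    z=least_squares(res,[-.1,t,330,400,0,0,400,0,300,0,0],args=(sg,));out.append((z.cost,sg,z.x))
out.sort(key=lambda a:a[0])
for c,sg,x in out[:1]+[o for o in out[1:] if abs(o[0]-out[0][0])>1e-6][:2]: print(c,sg,x.round(2))
c,sg,x=out[0];np.savez("kin.npz",sg=sg,x=x)
for q,X,v in D:
    P,r=fk(x,q,sg);print((P-X).round(1),(r.inv()*R.from_rotvec(v)).as_rotvec().round(3))
E
python3 fit.py
```

```text
0.0071201931640010934 [-1  1 -1  1 -1  1 -1] [-7.0000e-02  1.5100e+00  2.8918e+02  5.1936e+02  2.1000e+00 -3.9500e+00
  4.8394e+02  8.9700e+00  3.0745e+02 -1.4300e+01 -1.2220e+01]
1.516602667295937 [-1  1  1  1 -1  1  1] [-2.2000e-01  1.3900e+00 -2.2554e+02  1.6947e+02  3.0361e+02 -5.7196e+02
  1.9969e+02  3.0468e+02 -2.3540e+01  1.0811e+02 -2.0720e+02]
1.516602667380364 [-1  1  1  1 -1  1  1] [-2.2000e-01  1.3900e+00 -2.2553e+02  1.6947e+02  3.0361e+02 -5.7196e+02
  1.9969e+02  3.0468e+02 -2.3540e+01  1.0811e+02 -2.0720e+02]
[ 3.2 -0.2  2.4] [ 0.     0.    -0.002]
[-0.7  0.3 -0.8] [ 0.005 -0.023  0.003]
[-0.5  0.9 -0.4] [0.013 0.012 0.001]
[-0.5  0.4 -1.1] [ 0.    -0.    -0.002]
```

```bash
cat > plan.py <<'E'
from kin import *
K=np.load("kin.npz");x,sg=K["x"],K["sg"]
lo=np.array([-2.96,-.34,-1.41,.24,-1.37,.17,-2.96]);hi=np.array([2.96,2.1,1.46,2.44,4.51,1.92,2.96])
th=np.radians(31.);O=np.array([424.9,-277.7,0.]);H=R.from_euler("z",th)
def W(p): return O+H.apply(p)
def toolR(flip,tilt=0):
    xa=np.array([0,-1,0.])*(1 if not flip else -1);z=np.array([0,0,-1.]);y=np.cross(z,xa)
    return H*R.from_euler("x",tilt)*R.from_matrix(np.stack([xa,y,z],1))
def ik(P,r,q0):
    f=lambda q:np.r_[(fk(x,q,sg)[0]-P)/10,(r.inv()*fk(x,q,sg)[1]).as_rotvec()*30,.02*(q-q0)]
    s=least_squares(f,np.clip(q0,lo+.01,hi-.01),bounds=(lo,hi));return s.x,np.abs(s.fun[:6]).max()
E
python3 - <<'E'
from plan import *
s=manip.get_state();q0=s["joints"]
for flip in(0,1):
    q=q0
    for n,P,t in[("abovepin",W([9,-9.5,220]),0),("pin",W([9,-9.5,104]),0),("notch",W([48,0,104]),0),("col",W([0,-75,57]),0),("out",W([0,-135,57]),0),("up",W([0,-135,330]),0),("tilt",W([0,-135,330]),-.785)]:
        q,e=ik(P,toolR(flip,t),q);pts,_=fk(x,q,sg,True)
        print(flip,n,P.round(),q.round(2),round(e,3),"elbow",pts[1].round(),"wrist",pts[3].round())
r0=R.from_rotvec(s["eef_rot"])
for f in(0,1): print(f,np.degrees((toolR(f)*r0.inv()).as_rotvec()).round(1)/30, W([9,-9.5,250])-s["tool_pos"])
E
```

```text
0 abovepin [ 438. -281.  220.] [-0.11  0.31  0.7   1.91 -0.23  1.01 -1.91] 0.0 elbow [145.  -6. 784.] wrist [ 438. -281.  527.]
0 pin [ 438. -281.  104.] [-0.02  0.47  0.6   2.   -0.37  0.78 -1.8 ] 0.0 elbow [222. -25. 752.] wrist [ 438. -281.  411.]
0 notch [ 466. -253.  104.] [-0.08  0.48  0.59  1.97 -0.37  0.79 -1.87] 0.0 elbow [229. -11. 748.] wrist [ 466. -253.  411.]
0 col [ 464. -342.   57.] [ 0.13  0.61  0.54  1.89 -0.44  0.76 -1.69] 0.0 elbow [280. -71. 713.] wrist [ 464. -342.  364.]
0 out [ 494. -393.   57.] [ 0.19  0.69  0.53  1.75 -0.45  0.83 -1.67] 0.0 elbow [305. -99. 689.] wrist [ 494. -393.  364.]
0 up [ 494. -393.  330.] [ 0.11  0.41  0.64  1.52 -0.25  1.3  -1.82] 0.0 elbow [190. -51. 765.] wrist [ 494. -393.  637.]
0 tilt [ 494. -393.  330.] [-0.25  0.09  0.66  2.07  0.85  0.45 -2.88] 0.0 elbow [ 32.  -5. 806.] wrist [ 383. -207.  547.]
1 abovepin [ 438. -281.  220.] [ 0.4   0.25  0.08  1.91 -0.02  0.98  1.03] 0.0 elbow [102. -71. 792.] wrist [ 438. -281.  527.]
1 pin [ 438. -281.  104.] [ 0.41  0.4   0.07  2.   -0.04  0.74  1.05] 0.0 elbow [ 168. -107.  766.] wrist [ 438. -281.  411.]
1 notch [ 466. -253.  104.] [ 0.35  0.42  0.06  1.97 -0.04  0.75  0.97] 0.0 elbow [181. -98. 763.] wrist [ 466. -253.  411.]
1 col [ 464. -342.   57.] [ 0.49  0.55  0.06  1.89 -0.05  0.7   1.12] 0.0 elbow [ 218. -157.  731.] wrist [ 464. -342.  364.]
1 out [ 494. -393.   57.] [ 0.53  0.62  0.06  1.75 -0.05  0.77  1.16] 0.0 elbow [ 238. -185.  709.] wrist [ 494. -393.  364.]
1 up [ 494. -393.  330.] [ 0.52  0.35  0.07  1.52 -0.03  1.27  1.14] 0.0 elbow [ 136. -113.  776.] wrist [ 494. -393.  637.]
1 tilt [ 494. -393.  330.] [0.34 0.07 0.05 2.07 0.94 0.5  0.19] 0.0 elbow [ 21. -28. 807.] wrist [ 383. -207.  547.]
0 [ 0.42        0.41333333 -3.49666667] [ 175.15014287  184.57573031 -203.0857416 ]
1 [-0.38333333  0.39        2.46333333] [ 175.15014287  184.57573031 -203.0857416 ]
```

apply_moves:
  motion: [-0.1,0.1,0.25,0.05,0.03,-0.02,1,-0.2,0.2,0.5,0.1,0.06,-0.04,1,-0.3,0.3,0.75,0.15,0.1,-0.08,1,-0.38,0.39,1,0.2,0.12,-0.1,1,-0.38,0.39,1,0.2,0.12,-0.1,1]

```text
time: 3.48
tool_pos: [388.6, -395.1, 391.6]
eef_rot: [2.361, 1.915, -0.001]
contact_force: [0.0, 0.1, -0.4]
grip_width: 0.998
gripper_force: 0.0
```

```bash
cat > to.py <<'E'
from plan import *
import sys
def to(P,tilt=0,show=True):
    s=manip.get_state();r0=R.from_rotvec(s["eef_rot"]);pts,_=fk(x,s["joints"],sg,True)
    print("t",round(s["time"],2),"q",s["joints"].round(2),"pos",s["tool_pos"].round(1),"F",s["contact_force"].round(1),"turn/30",((toolR(1,tilt)*r0.inv()).as_rotvec()/np.radians(30)).round(3),"shift/600",((P-s["tool_pos"])/600).round(4),"elbow/wrist",pts[1].round(),pts[3].round(),"g",round(s["grip_width"],3),round(s["gripper_force"],1))
E
python3 log.py; python3 -c "
from to import *
to(W([9,-9.5,250]))"
```

```text
3.475 [ 0.466  0.099  0.222  1.709 -0.     1.236  0.478] [ 388.6 -395.1  391.6] [ 2.361e+00  1.915e+00 -1.000e-03] [ 0.   0.1 -0.4] 0.9984421298475893
t 3.48 q [ 0.47  0.1   0.22  1.71 -0.    1.24  0.48] pos [ 388.6 -395.1  391.6] F [ 0.   0.1 -0.4] turn/30 [0.1   0.173 1.429] shift/600 [ 0.0815  0.1898 -0.236 ] elbow/wrist [ 31. -40. 806.] [ 367. -358.  696.] g 0.998 0.0
```

apply_moves:
  motion: [0.0,0.05,0.3,0.02,0.04,-0.02,1,0.05,0.1,0.6,0.04,0.09,-0.05,1,0.07,0.13,0.95,0.06,0.13,-0.09,1,0.07,0.13,0.95,0.06,0.13,-0.09,1]

```text
time: 3.98
tool_pos: [421.0, -318.8, 337.7]
eef_rot: [1.869, 2.49, -0.007]
contact_force: [-0.2, -0.6, 0.2]
grip_width: 1.002
gripper_force: 0.0
```

```bash
python3 -c "
from to import *
to(W([9,-9.5,250]))"
```

```text
t 3.98 q [ 0.41  0.13  0.13  1.79 -0.01  1.2   0.82] pos [ 421.  -318.8  337.7] F [-0.2 -0.6  0.2] turn/30 [0.034 0.042 0.493] shift/600 [ 0.0275  0.0627 -0.1462] elbow/wrist [ 45. -43. 804.] [ 412. -300.  643.] g 1.002 0.0
```

apply_moves:
  motion: [0.01,0.02,0.25,0.015,0.03,-0.07,1,0.034,0.042,0.493,0.0275,0.0627,-0.15,1,0.034,0.042,0.493,0.0275,0.0627,-0.22,1,0.034,0.042,0.493,0.0275,0.0627,-0.22,1,0.034,0.042,0.493,0.0275,0.0627,-0.22,1]

```text
time: 4.6
tool_pos: [438.1, -284.1, 209.2]
eef_rot: [1.55, 2.725, 0.0]
contact_force: [-0.2, 0.5, -0.8]
grip_width: 1.003
gripper_force: 0.0
```

Run:
```python
from to import *
to(W([9,-9.5,104]))
p,d=manip.camera("wrist");np.save("pics/w1.npy",d)
cv2.imwrite("pics/w1.png",cv2.cvtColor(p,cv2.COLOR_RGB2BGR))
g={"pin_knob":[9,-9.5,121],"pin_collar":[9,-9.5,94.5],"notch":[48,0,94.5],"socket":[0,-22,75],"column_mid":[0,-70,75],"bore":[9,-9.5,94.5],"holder":[0,0,0],"saddle":[0,-144.5,67]}
for t,l in g.items():
    for r in manip.mark_of("wrist",t)[:2]:
        P=at_z("wrist",r["uv"],l[2]);print(t,round(r["confidence"],2),np.round(r["uv"]),P.round(1),"pred",W(l).round(1),"holder-frame err",H.inv().apply(P-W(l)).round(1))
```

```text
t 4.6 q [ 0.39  0.25  0.07  1.95 -0.02  0.94  1.01] pos [ 438.1 -284.1  209.2] F [-0.2  0.5 -0.8] turn/30 [0.006 0.011 0.008] shift/600 [-0.0011  0.0048 -0.1754] elbow/wrist [101. -70. 792.] [ 431. -269.  512.] g 1.003 0.0
pin_knob 0.68 [327. 241.] [ 437.9 -278.2  121. ] pred [ 437.5 -281.2  121. ] holder-frame err [1.9 2.4 0. ]
pin_knob 0.66 [318. 372.] [ 483.7 -368.2  121. ] pred [ 437.5 -281.2  121. ] holder-frame err [ -5.2 -98.4   0. ]
pin_collar 0.66 [326. 235.] [ 438.2 -280.4   94.5] pred [ 437.5 -281.2   94.5] holder-frame err [1.  0.4 0. ]
notch 0.55 [378. 218.] [ 464.  -250.4   94.5] pred [ 466.  -253.    94.5] holder-frame err [-0.4  3.3  0. ]
socket 0.74 [317. 242.] [ 437.2 -291.7   75. ] pred [ 436.2 -296.6   75. ] holder-frame err [3.3 3.7 0. ]
column_mid 0.8 [314. 302.] [ 460.5 -336.1   75. ] pred [ 461.  -337.7   75. ] holder-frame err [0.4 1.6 0. ]
column_mid 0.67 [226. 290.] [ 394.  -364.8   75. ] pred [ 461.  -337.7   75. ] holder-frame err [-71.4  11.3   0. ]
bore 0.91 [324. 235.] [ 436.3 -279.5   94.5] pred [ 437.5 -281.2   94.5] holder-frame err [-0.1  2.1  0. ]
holder 0.43 [326. 241.] [ 453.7 -303.8    0. ] pred [ 424.9 -277.7    0. ] holder-frame err [ 11.2 -37.2   0. ]
saddle 0.92 [316. 372.] [ 499.7 -398.4   67. ] pred [ 499.3 -401.6   67. ] holder-frame err [1.9 2.5 0. ]
saddle 0.55 [455. 136.] [ 486.  -163.2   67. ] pred [ 499.3 -401.6   67. ] holder-frame err [111.3 211.2  -0. ]
```

View pics/w1.png

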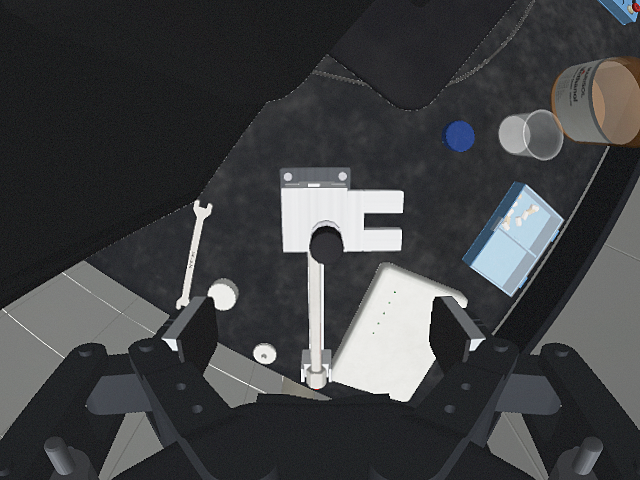

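The wrist view shows the meant pin at (327,241) with the steel column below it at (315,300), and the notch slot at (380,218). These agree with the fitted holder pose to about 2 mm, so I'm descending on the knob.

apply_moves:
  motion: [0,0.01,0.01,0,0.003,-0.06,1,0,0.01,0.01,0,0.003,-0.12,1,0,0.01,0.01,0,0.003,-0.16,1,0,0.01,0.01,0,0.003,-0.16,1,0,0.01,0.01,0,0.003,-0.16,1]

```text
time: 5.68
tool_pos: [438.1, -280.6, 111.9]
eef_rot: [-1.541, -2.738, 0.003]
contact_force: [0.5, -0.3, 0.1]
grip_width: 1.0
gripper_force: 0.0
```

Run:
```python
from to import *
to(W([9.5,-8.2,104]))
p,d=manip.camera("wrist");np.save("pics/w2.npy",d)
cv2.imwrite("pics/w2.png",cv2.cvtColor(p,cv2.COLOR_RGB2BGR))
g={"pin_knob":[9,-9.5,121],"notch":[48,0,94.5],"column_mid":[0,-70,75]}
for t,l in g.items():
    for r in manip.mark_of("wrist",t)[:2]:
        P=at_z("wrist",r["uv"],l[2]);print(t,round(r["confidence"],2),np.round(r["uv"]),P.round(1),"holder-frame err",H.inv().apply(P-W(l)).round(1))
# knob top disc: depth points z>128
i=manip.camera_info("wrist");o=[]
for v in range(120,400,3):
    for u in range(180,460,3):
        if d[v,u]>0:o.append(at_depth("wrist",(u,v),d[v,u]))
o=np.array(o);k=o[(np.hypot(*(o-W([9,-9.5,0]))[:,:2].T)<20)&(o[:,2]>126)&(o[:,2]<136)];print(len(k),k.mean(0).round(1),(k.max(0)+k.min(0))/2, W([9,-9.5,0]))
b=o[(o[:,2]>90)&(o[:,2]<98)];hb=H.inv().apply(b-O);print(hb.min(0),hb.max(0))
```

```text
t 5.67 q [ 0.4   0.38  0.06  2.03 -0.03  0.73  1.02] pos [ 438.1 -280.6  111.9] F [ 0.5 -0.3  0.1] turn/30 [ 0.003 -0.002 -0.009] shift/600 [-0.0013  0.0013 -0.0132] elbow/wrist [ 159. -100.  771.] [ 429. -264.  413.] g 1.0 0.0
pin_knob 0.61 [324. 317.] [ 438.1 -281.2  121. ] holder-frame err [ 0.5 -0.3  0. ]
notch 0.94 [407. 268.] [ 464.8 -251.6   94.5] holder-frame err [-0.3  1.8  0. ]
column_mid 0.68 [308. 375.] [ 461.8 -338.2   75. ] holder-frame err [ 0.5 -0.8  0. ]Traceback (most recent call last):
  File "<stdin>", line 13, in <module>
  File "h.py", line 12, in at_depth
    o,d,c=ray(name,uv); return o+d/c*dep
          ~~~^^^^^^^^^
  File "h.py", line 5, in ray
    i=manip.camera_info(name); f=240/np.tan(np.radians(i["fovy"]/2))
ValueError: time passes only in moves, steps and waits
```

apply_moves:
  motion: [0,0,0,0,-0.001,-0.011,1,0,0,0,0,-0.001,-0.011,0.4,0,0,0,0,-0.001,-0.011,0,0,0,0,0,-0.001,-0.011,0,0,0,0,0,-0.001,-0.011,0,0,0,0,0,-0.001,-0.011,0,0,0,0,0,-0.001,-0.011,0]
  squeeze: 50

```text
time: 6.75
tool_pos: [437.6, -280.9, 104.6]
eef_rot: [-1.54, -2.737, 0.003]
contact_force: [-0.3, 0.2, 2.4]
grip_width: 0.238
gripper_force: 48.8
```

apply_moves:
  motion: [0,0,0,0,0,0.02,0,0,0,0,0,0,0.045,0,0,0,0,0,0,0.08,0,0,0,0,0,0,0.08,0,0,0,0,0,0,0.08,0]

```text
time: 7.38
tool_pos: [437.2, -280.8, 152.4]
eef_rot: [-1.54, -2.737, 0.003]
contact_force: [0.2, -0.4, -1.3]
grip_width: 0.243
gripper_force: 48.9
```

Run:
```python
from to import *
to(W([48,0,150]))
p,d=manip.camera("wrist");s=manip.get_state()
cv2.imwrite("pics/w3.png",cv2.cvtColor(p,cv2.COLOR_RGB2BGR))
print(s["tool_pos"],H.inv().apply(s["tool_pos"]-O))
for t in("pin_knob","notch","bore","pin_collar"):
    for r in manip.mark_of("wrist",t)[:2]:
        z={"pin_knob":169,"pin_collar":142.5}.get(t,94.5);P=at_z("wrist",r["uv"],z);print(t,round(r["confidence"],2),np.round(r["uv"]),P.round(1),"holder",H.inv().apply(P-O).round(1))
```

```text
t 7.38 q [ 0.4   0.32  0.07  2.   -0.03  0.82  1.02] pos [ 437.2 -280.8  152.4] F [ 0.2 -0.4 -1.3] turn/30 [ 0.002 -0.004 -0.009] shift/600 [ 0.048   0.0463 -0.0039] elbow/wrist [133. -86. 782.] [ 430. -266.  454.] g 0.243 48.9
[ 436.98497018 -280.64964754  151.98300227] [  8.83966048  -8.7525612  151.98300227]
pin_knob 0.56 [324. 326.] [ 436.4 -281.1  169. ] holder [  8.1  -8.8 169. ]
notch 0.76 [393. 250.] [ 465.  -253.1   94.5] holder [47.   0.4 94.5]
notch 0.22 [610. 111.] [544.4 -94.7  94.5] holder [196.7  95.3  94.5]
bore 0.67 [323. 265.] [ 436.2 -281.2   94.5] holder [ 7.8 -8.8 94.5]
bore 0.59 [210. 316.] [ 394.1 -346.2   94.5] holder [-61.6 -42.9  94.5]
pin_collar 0.63 [321. 300.] [ 435.9 -282.1  142.5] holder [  7.2  -9.5 142.5]
```

View pics/w3.png

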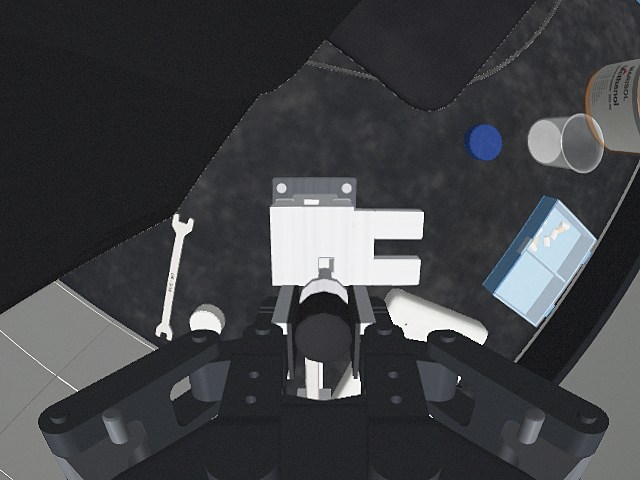

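The bore is empty and the pin hangs upright in the grip at (324,326). The notch reads (393,250), holder (47,0.4), matching the fit. I'm carrying the pin over the notch.

apply_moves:
  motion: [0,0,0,0.016,0.0155,0,0,0,0,0,0.032,0.031,0,0,0,0,0,0.048,0.0465,0,0,0,0,0,0.048,0.0465,0,0,0,0,0,0.048,0.0465,-0.02,0,0,0,0,0.048,0.0465,-0.02,0]

```text
time: 8.38
tool_pos: [464.9, -253.0, 139.1]
eef_rot: [-1.54, -2.734, 0.004]
contact_force: [0.2, -0.0, -0.9]
grip_width: 0.238
gripper_force: 48.9
```

Run:
```python
from to import *
to(np.array([466.1,-252.7,105.6]))
p,d=manip.camera("wrist")
cv2.imwrite("pics/w4.png",cv2.resize(cv2.cvtColor(p,cv2.COLOR_RGB2BGR)[170:390,200:480],(763,600),interpolation=cv2.INTER_CUBIC))
for t in("notch","pin_collar","bore"):
    for r in manip.mark_of("wrist",t)[:2]:
        z={"pin_collar":130}.get(t,94.5);P=at_z("wrist",r["uv"],z);print(t,round(r["confidence"],2),np.round(r["uv"]),P.round(1),"holder",H.inv().apply(P-O).round(1))
```

```text
t 8.38 q [ 0.34  0.35  0.05  1.99 -0.02  0.8   0.95] pos [ 464.9 -253.   139.1] F [ 0.2 -0.  -0.9] turn/30 [ 0.001 -0.009 -0.007] shift/600 [ 0.002   0.0005 -0.0559] elbow/wrist [153. -84. 776.] [ 456. -238.  441.] g 0.238 48.9
notch 0.88 [330. 274.] [ 468.6 -253.1   94.5] holder [50.1 -1.4 94.5]
pin_collar 0.58 [324. 301.] [ 466. -255.  130.] holder [ 46.9  -1.7 130. ]
bore 0.89 [253. 290.] [ 437.9 -283.7   94.5] holder [  8.  -11.8  94.5]
```

View pics/w4.png

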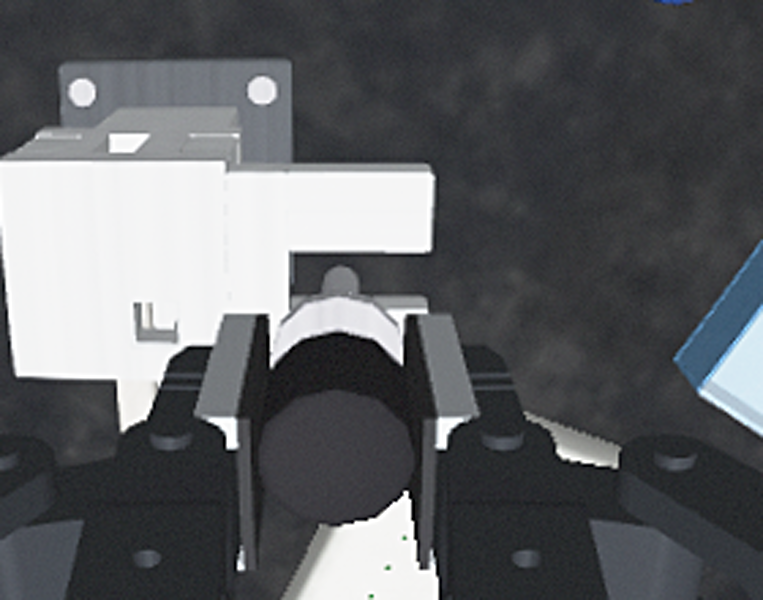

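The shank tip sits at crop (342,282), inside the slot (x 290–432, y 252–~306), so it is centred. Lowering.

apply_moves:
  motion: [0,0,0,0.001,0,-0.015,0,0,0,0,0.001,0,-0.03,0,0,0,0,0.001,0,-0.045,0,0,0,0,0.001,0,-0.054,0,0,0,0,0.001,0,-0.054,0,0,0,0,0.001,0,-0.054,0]

```text
time: 9.32
tool_pos: [467.0, -253.0, 108.2]
eef_rot: [-1.54, -2.737, 0.003]
contact_force: [0.1, 0.2, -1.8]
grip_width: 0.243
gripper_force: 48.9
```

apply_moves:
  motion: [0,0,0,0,0,-0.003,0,0,0,0,0,0,-0.0055,0,0,0,0,0,0,-0.0055,0,0,0,0,0,0,-0.0055,0]

```text
time: 9.82
tool_pos: [466.9, -253.0, 104.8]
eef_rot: [-1.54, -2.737, 0.003]
contact_force: [0.3, -0.0, -0.3]
grip_width: 0.239
gripper_force: 48.9
```

Seated at the expected height; opening and raising.

apply_moves:
  motion: [0,0,0,0,0,0,0.3,0,0,0,0,0,0,0.5,0,0,0,0,0,0,0.7,0,0,0,0,0,0,0.8,0,0,0,0,0,0.04,0.8,0,0,0,0,0,0.1,0.8,0,0,0,-0.01,-0.06,0.15,0.8,0,0,0,-0.01,-0.14,0.15,0.8,0,0,0,-0.01,-0.14,0.15,0.8]

```text
time: 10.95
tool_pos: [459.7, -341.3, 195.3]
eef_rot: [1.549, 2.733, -0.006]
contact_force: [0.2, 0.4, 0.8]
grip_width: 0.801
gripper_force: 0.0
```

Run:
```python
from to import *
to(W([0,-75,57]))
p,d=manip.camera("wrist")
cv2.imwrite("pics/w5.png",cv2.cvtColor(p,cv2.COLOR_RGB2BGR)[100:420,100:540])
for t,z in(("pin_knob",121),("pin_collar",94.5),("notch",94.5),("column_mid",75),("socket",75),("saddle",67)):
    for r in manip.mark_of("wrist",t)[:2]:
        P=at_z("wrist",r["uv"],z);print(t,round(r["confidence"],2),np.round(r["uv"]),P.round(1),"holder",H.inv().apply(P-O).round(1))
```

```text
t 10.95 q [ 0.45  0.35  0.1   1.85 -0.03  0.95  1.1 ] pos [ 459.7 -341.3  195.3] F [0.2 0.4 0.8] turn/30 [ 0.007 -0.003  0.003] shift/600 [ 0.0064 -0.0012 -0.2305] elbow/wrist [ 140. -101.  777.] [ 452. -329.  498.] g 0.801 0.0
pin_collar 0.73 [401. 137.] [ 465.4 -247.9   94.5] holder [50.1  4.6 94.5]
pin_collar 0.45 [331. 167.] [ 437.1 -289.    94.5] holder [  4.6 -15.9  94.5]
notch 0.64 [404. 135.] [ 466.7 -245.1   94.5] holder [52.6  6.4 94.5]
column_mid 0.64 [328. 232.] [ 461.  -330.3   75. ] holder [  3.9 -63.7  75. ]
socket 0.63 [330. 167.] [ 437.9 -289.9   75. ] holder [  4.8 -17.1  75. ]
saddle 0.83 [331. 321.] [ 503.2 -394.2   67. ] holder [   7.1 -140.2   67. ]
```

View pics/w5.png

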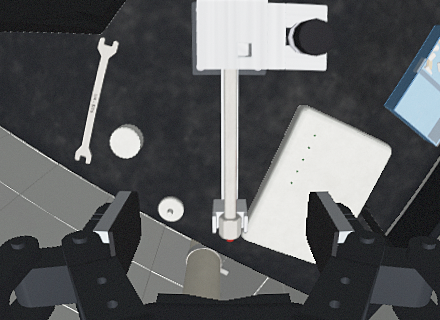

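The pin stands parked in the notch at crop (310,37). The column at crop (230,150) is lined up with the tool. Descending on the tube.

apply_moves:
  motion: [0.007,0,0,0.005,0,-0.08,0.8,0.007,0,0,0.005,0,-0.15,0.8,0.007,0,0,0.005,0,-0.18,0.8,0.007,0,0,0.005,0,-0.18,0.8,0.007,0,0,0.005,0,-0.18,0.8]

```text
time: 11.92
tool_pos: [464.9, -337.5, 88.3]
eef_rot: [-1.54, -2.737, -0.002]
contact_force: [-0.7, -0.0, 0.2]
grip_width: 0.802
gripper_force: 0.0
```

Run:
```python
from to import *
to(W([0,-75,57]))
p,d=manip.camera("wrist")
for t,z in(("pin_collar",94.5),("column_mid",75),("saddle",67)):
    for r in manip.mark_of("wrist",t)[:2]:
        P=at_z("wrist",r["uv"],z);print(t,round(r["confidence"],2),np.round(r["uv"]),P.round(1),"holder",H.inv().apply(P-O).round(1))
```

```text
t 11.93 q [ 0.46  0.49  0.08  1.92 -0.05  0.73  1.11] pos [ 464.9 -337.5   88.3] F [-0.7 -0.   0.2] turn/30 [-0.002  0.    -0.009] shift/600 [-0.0023 -0.0074 -0.0521] elbow/wrist [ 198. -136.  747.] [ 454. -325.  390.] g 0.802 0.0
pin_collar 0.58 [446. 138.] [ 466.8 -253.8   94.5] holder [48.2 -1.1 94.5]
pin_collar 0.38 [521.  55.] [ 476.1 -204.9   94.5] holder [81.4 36.  94.5]
column_mid 0.85 [319. 293.] [ 461.8 -338.2   75. ] holder [  0.5 -70.9  75. ]
column_mid 0.64 [447. 137.] [ 472.1 -249.3   75. ] holder [55.1  0.1 75. ]
saddle 0.92 [321. 408.] [ 500.8 -400.6   67. ] holder [   1.7 -144.4   67. ]
saddle 0.39 [318. 293.] [ 462.7 -340.9   67. ] holder [ -0.2 -73.7  67. ]
```

apply_moves:
  motion: [0,0,-0.009,-0.002,-0.007,-0.025,0.8,0,0,-0.009,-0.002,-0.007,-0.05,0.8,0,0,-0.009,-0.002,-0.007,-0.05,0.6,0,0,-0.009,-0.002,-0.007,-0.05,0.3,0,0,-0.009,-0.002,-0.007,-0.05,0.15,0,0,-0.009,-0.002,-0.007,-0.05,0,0,0,-0.009,-0.002,-0.007,-0.05,0,0,0,-0.009,-0.002,-0.007,-0.05,0,0,0,-0.009,-0.002,-0.007,-0.05,0]
  squeeze: 80

```text
time: 13.25
tool_pos: [463.1, -341.3, 57.2]
eef_rot: [-1.546, -2.733, -0.002]
contact_force: [0.4, 0.8, 5.5]
grip_width: 0.079
gripper_force: 78.2
```

apply_moves:
  motion: [0,0,0,0.008,-0.013,0.001,0,0,0,0,0.018,-0.03,0.001,0,0,0,0,0.031,-0.0515,0.001,0,0,0,0,0.031,-0.0515,0.001,0,0,0,0,0.031,-0.0515,0.001,0]

```text
time: 13.88
tool_pos: [480.9, -372.0, 56.9]
eef_rot: [-1.546, -2.731, -0.002]
contact_force: [-0.6, -0.8, -1.0]
grip_width: 0.079
gripper_force: 78.0
```

apply_moves:
  motion: [0,0,0,0.012,-0.02,0,0,0,0,0,0.026,-0.043,0,0,0,0,0,0.026,-0.043,0,0,0,0,0,0.026,-0.043,0.03,0,0,0,0,0.026,-0.043,0.08,0,0,0,0,0.026,-0.043,0.15,0,0,0,0,0.026,-0.043,0.15,0]

```text
time: 14.75
tool_pos: [499.2, -400.1, 151.2]
eef_rot: [1.545, 2.73, 0.001]
contact_force: [0.5, 0.2, -1.6]
grip_width: 0.079
gripper_force: 79.4
```

Run:
```python
from to import *
to(W([0,-140,370]),-np.pi/4)
s=manip.get_state();q=s["joints"];P0=s["tool_pos"]
for dz in(200,250,280):
  for P in(P0+[0,0,dz],P0+[-60,60,dz]):
    qq,e=ik(P,toolR(1,-np.pi/4),q);pts,_=fk(x,qq,sg,True);print(P.round(),qq.round(2),round(e,3),pts[1].round(),pts[3].round())
p,d=manip.camera("wrist")
cv2.imwrite("pics/w6.png",cv2.cvtColor(p,cv2.COLOR_RGB2BGR))
```

```text
t 14.75 q [ 0.51  0.5   0.09  1.73 -0.06  0.92  1.17] pos [ 499.2 -400.1  151.2] F [ 0.5  0.2 -1.6] turn/30 [-1.282e+00 -7.650e-01 -1.000e-03] shift/600 [-0.0036  0.004   0.3646] elbow/wrist [ 195. -149.  745.] [ 486. -391.  454.] g 0.079 79.4
[ 499. -400.  351.] [0.33 0.06 0.07 2.03 0.86 0.52 0.28] 0.0 [ 17. -25. 807.] [ 387. -214.  569.]
[ 439. -340.  351.] [ 0.5  -0.09 -0.17  2.18  0.87  0.56  0.22] 0.0 [-54.  13. 806.] [ 327. -154.  569.]
[ 499. -400.  401.] [0.39 0.01 0.   1.96 0.74 0.6  0.43] 0.0 [ -6. -16. 808.] [ 387. -214.  619.]
[ 439. -340.  401.] [ 0.55 -0.15 -0.2   2.11  0.72  0.63  0.41] 0.0 [-74.  31. 803.] [ 327. -154.  619.]
[ 499. -400.  431.] [ 0.42 -0.01 -0.02  1.91  0.68  0.65  0.51] 0.0 [-16. -11. 809.] [ 387. -214.  649.]
[ 439. -340.  431.] [ 0.56 -0.17 -0.21  2.06  0.65  0.68  0.49] 0.0 [-83.  38. 801.] [ 327. -154.  649.]
```

View pics/w6.png

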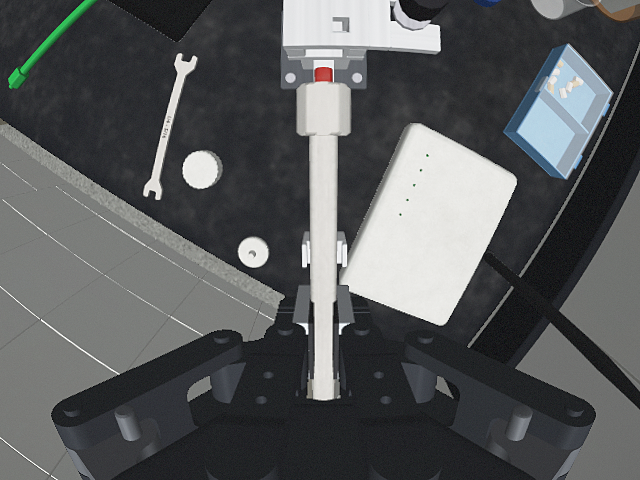

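The column is out of the socket, held along its axis (fitting at (323,108)), with the parked pin still in place at (415,10). Raising and tilting.

apply_moves:
  motion: [0,0,0,0,0,0.06,0,0,0,0,0,0,0.14,0,-0.12,-0.07,0,0,0,0.22,0,-0.3,-0.18,0,0,0,0.3,0,-0.48,-0.29,0,0,0,0.37,0,-0.66,-0.4,0,0,0,0.4,0,-0.85,-0.51,0,0,0,0.4,0,-0.85,-0.51,0,0,0,0.4,0,-0.85,-0.51,0,0,0,0.4,0]

```text
time: 15.92
tool_pos: [496.7, -398.2, 386.5]
eef_rot: [1.318, 2.328, -0.348]
contact_force: [0.1, -0.8, -1.2]
grip_width: 0.082
gripper_force: 79.4
```

Run:
```python
from to import *
to(W([0,-140,400]),-np.pi/4)
```

```text
t 15.93 q [0.32 0.07 0.12 1.84 0.37 0.83 0.78] pos [ 496.7 -398.2  386.5] F [ 0.1 -0.8 -1.2] turn/30 [-0.445 -0.271  0.002] shift/600 [0.0005 0.0008 0.0225] elbow/wrist [ 20. -26. 807.] [ 412. -247.  647.] g 0.082 79.4
```

apply_moves:
  motion: [-0.15,-0.09,0,0,0,0.01,0,-0.3,-0.18,0,0,0,0.02,0,-0.445,-0.27,0,0,0,0.02,0,-0.445,-0.27,0,0,0,0.02,0,-0.445,-0.27,0,0,0,0.02,0,-0.445,-0.27,0,0,0,0.02,0,-0.445,-0.27,0,0,0,0.02,0,-0.445,-0.27,0,0,0,0.02,0]

```text
time: 16.92
tool_pos: [496.9, -398.0, 399.5]
eef_rot: [1.188, 2.097, -0.493]
contact_force: [0.2, 0.6, -1.3]
grip_width: 0.079
gripper_force: 79.5
```

Run:
```python
from to import *
to(W([0,-140,400]),-np.pi/4);print(manip.get_state()["joint_velocities"].round(4))
a,_=manip.camera("side");r=[(t,[(round(k["confidence"],2),np.round(k["uv"])) for k in manip.mark_of("side",t)[:2]]) for t in("column_mid","pin_knob")];print(r)
b,_=manip.camera("wrist")
cv2.imwrite("pics/f.png",cv2.cvtColor(np.hstack([cv2.resize(a[100:340,130:450],(400,300)),cv2.resize(b,(400,300))]),cv2.COLOR_RGB2BGR))
```

```text
t 16.93 q [ 0.26 -0.02  0.08  2.02  0.84  0.66  0.32] pos [ 496.9 -398.   399.5] F [ 0.2  0.6 -1.3] turn/30 [0.004 0.004 0.001] shift/600 [0.0002 0.0006 0.0009] elbow/wrist [-20. -10. 809.] [ 377. -183.  605.] g 0.079 79.5
[-0.0002 -0.0027 -0.0009  0.0055  0.0049 -0.0021 -0.0054]
[('column_mid', [(0.98, array([253.,  51.])), (0.81, array([409., 241.]))]), ('pin_knob', [(0.8, array([274., 238.]))])]
```

View pics/f.png

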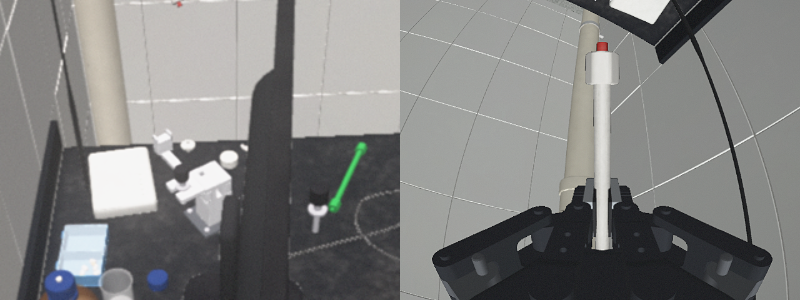

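The left crop of the final view shows the pin parked in the notch (crop (182,172)) and the beam empty. The right crop shows the column held firmly by its tube.

Run:
```python
from h import *
s=manip.get_state();print(R.from_rotvec(s["eef_rot"]).as_matrix()[:,0].round(3));print(manip.hand_in())
```

```text
[-0.363  0.605 -0.709]
the job is handed in; nothing more can be done
None
```

The job is handed in at about 17 s: the pin is parked in the notch, and the column is out of the socket and held still about 40 cm up, slanted 45° with its socket end down; I have not seen the judge's verdict.

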